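# Set the gem polisher one click faster and start it

## Task

The flat-lap gem polisher is to run one speed faster. Turn its knurled speed dial clockwise (seen from above) by exactly one click with a fingertip, rubbing it round rather than pinching it between the fingers, so that it rests in the next click position; then press the round start button fully in and let it go. Leave the agate slab, the jar and the geode where they are.

Things in the scene. Friction and masses are not known exactly. Their poses are not given: they have to be found in the camera images.
- polisher: Flat-lap gem polisher, immovable: grey case 420 mm (x) by 360 mm (y), flat deck 110 mm above the table. Black splash pan (270 mm across, rim 60 mm above the deck) at the back; in front, on the robot's side, a strip of deck 130 mm deep with the dial at its left (+y) and the start button at its right (-y). Origin: centre of the underside; x points from strip to pan, z up. Place and yaw vary.
- dial (a joint): Angle of the speed dial, rad, growing clockwise seen from above (= faster). Click positions every 36 degrees: 0, 0.628, 1.257, 1.885, 2.513, 3.142; it starts at rest in one of the first four. About 0.04 N m starts it out of a click; the resistance falls to nothing half way (18 degrees), past which it snaps on into the next one by itself once free.
- dial_center (a point): Point on the dial's axis (vertical), level with its top lip, 138 mm above the table; polisher frame x = -145, y = +105 mm. Aluminium knob 60 mm in diameter, 26 mm high, knurled rim, 2 mm off the deck; flat lip 8 mm wide around its top, 2 mm above the dished middle; deck clear 45 mm around the axis. Friction on it about 0.5 to 0.7: 10 N on lip or rim turns it. The point turns with the dial.
- dial_mark (a point): Point on the black pointer line on the dial's top, 24 mm from the axis; it turns with the dial. In position 0 it points along the polisher's +y. White bars on the deck, longer for higher speeds, mark the six positions.
- start (a joint): Travel of the start button in m: 0 released, 0.006 fully in; a spring returns it. About 1.5 N starts it moving and 5 N presses it fully in.
- start_top (a point): Centre of the top of the start button: steel, 26 mm in diameter, in a black collar 42 mm in diameter and 12 mm high, on the deck at x = -145, y = -115 mm in the polisher's frame. Released, its top is 22 mm above the deck; it is pressed straight down.
- agate_slab: Bystander: round slice of agate, 54 mm in diameter, 7 mm thick, lying loose on the deck between the dial and the button. Origin: centre of its underside.
- polish_jar: Bystander: white jar with a black cap, 60 mm in diameter, 85 mm high, standing loose on the table to the left (+y) of the polisher. Origin: centre of its underside.
- geode: Bystander: half geode, 82 mm across, 36 mm high, lying loose on the table to the right (-y) of the polisher, open side up. Origin: centre of its underside.

How it is judged:
By the outcome, as a careful person would: the job done as asked, in the order asked, and still so for the second after the job is handed in, with the robot touching nothing.
It also fails if it takes over 42 s, if anything falls off the work surface, if the arm or the gripper's body presses on something with over 40 N, if the wrist force passes 120 N, or if a joint passes its speed limit or range.

## Robot

A 7-joint arm with a two-finger parallel gripper is mounted at the origin on the work surface. World frame = base frame: x ahead of the robot, y to its left, z up, the work surface at z = 0. Lengths are in m, angles in degrees, forces in N, time in s.
With the tool pointing down it reaches from about 0.425 to 0.875 m from the base axis. Payload 4.7 kg.
Tool frame: the origin (TCP) lies at the very end of the fingers, on their centre line; the grasp point (between the pads) lies 19 mm behind it; y points along the fingers, z is the direction in which the jaws open and shut, and the axes are right-handed (so a half turn about y gives the same grasp; the last joint's range is limited). The gripper opens to 87 mm and grips with 3 to 60 N. Pads are 19 mm wide; open, the fingers measure 117 mm over their backs; the gripper's body (75 mm by 190 mm) begins 51 mm behind the grasp point.
Start: joints at [76.496, 18.392, -4.016, 83.108, 1.295, 78.541, -3.26], TCP at [0.161, -0.63, 0.223] pointing down, gripper open.
Joint ranges: [-163.93, 163.93], [-17.29, 119.83], [-79.2, 71.16], [3.27, 140.29], [-89.18, 269.18], [5.43, 117.66], [-154.24, 154.24]. Speed limits (degrees/s): [147.25, 147.25, 180, 180, 180, 180, 180].

## Interface

Orientations are given as [roll, pitch, yaw] about the fixed x, y, z axes, in that order (R = Rz(yaw) Ry(pitch) Rx(roll)).
In Python, from cell import env gives the robot as it stands.
- The arm moves only by the shell command python3 -m pendant 'ROWS' [FORCE]. ROWS is JSON, one flat list of numbers, 7 for each row, row after row: the shift along the world's x, y, z in units of 40 mm (1.0 is 40 mm), then the turn, a rotation vector about the world's x, y, z in units of 10 degrees (1.0 is 10 degrees), then the finger opening in mm, from 0 to 87. In form: [x, y, z, wx, wy, wz, jaw, x, y, z, wx, wy, wz, jaw, ...]. A call has 1 to 10 rows; each row shifts and turns the commanded pose from where the row before left it; what a row does not reach is not made up. A row lasts 1/8 s, in which the tool goes at most 62.5 mm and 10.7 degrees, less where a joint would pass 70% of its speed; a pose out of reach is approached as far as the arm can. A call is refused whole if a number of a shift passes 1 or a number of a turn 1, either way. A call with a gripper value outside its range is refused whole. The fingers move at their own pace and stop on an object; FORCE is the grip in N (left out, the last holds). Time passes only in rows, so rows that do not move let the fingers close. It gives the time, the measured TCP pose, the force and the opening at its end, in the units of the state.
- env.get_obs(): the state, without advancing time (a new reading comes with each control period).
- env.read_camera(name): name is "scene" or "top" or "wrist"; returns a dict with "image" (400x640x3 uint8, red, green, blue), "fx", "fy", "cx", "cy" (pixels), "cam_to_world" (4x4, takes a point from camera to world coordinates). Camera axes: x right, y up, looking along -z (the intrinsics and any distortion apply to the point x, -y, -z); pixel columns grow to the right and rows downward; lengths in m; the calibration is good to about 2 mm. A picture is of the moment at which its call begins. There is no depth.
- env.sign_off(): hands the job in, once; it reports no verdict.
The state is a dict: "time_s": time; "qpos": joint angles; "joint_velocities": joint speeds; "effort": joint torques, N m; "tool_pos": TCP position; "tool_rot": TCP orientation; "force": force on the tool from outside, world axes, zero at the start; "wrist_torque": the same for the moment, N m; "grip_width": finger opening in m.
Only numpy, scipy, OpenCV 4.12 (cv2) and the standard library are available. Lean on these libraries where they do the work, as an engineer would, in place of code of your own. Each camera call takes 0.05 s, during which the arm holds its last target.

## Working session

There is one attempt and no reset: what is moved stays moved. The work goes in short steps, Python scripts to look and compute and a shell command to move; the robot and the scene stay as the last step left them, time stands still between calls to the robot, and variables do not carry over. Pictures are saved under pics/ and viewed, and the job is handed in when it is done.

```bash
ls; mkdir -p pics; python3 - <<'E'
from cell import env
import cv2
o=env.get_obs(); print({k:(v if not hasattr(v,'round') else v) for k,v in o.items()})
for n in ("scene","top","wrist"):
    c=env.read_camera(n); cv2.imwrite(f"pics/{n}0.png",c["image"][:,:,::-1]); print(n,c["fx"],c["fy"],c["cx"],c["cy"],c["cam_to_world"],[k for k in c])
E
```

```text
pics
{'time_s': 0.0, 'qpos': array([76.49692548, 18.43748242, -4.01514271, 83.17566301,  1.29522293,
       78.54133993, -3.25936867]), 'joint_velocities': array([ 0.0150595 ,  0.04224223,  0.02010668,  0.01191365, -0.0086501 ,
       -0.05862932, -0.01231949]), 'effort': array([ 2.26586608e-04, -4.91291535e+01, -4.03669160e-01, -3.12528241e+01,
       -6.36410387e-02,  4.36869403e-02,  1.86337852e-04]), 'tool_pos': array([ 0.16047497, -0.62929771,  0.22147268]), 'tool_rot': array([-9.01092292e+01, -6.19662388e-03, -1.65686846e+02]), 'force': array([-0.88896726,  0.16588249, -0.34654253]), 'wrist_torque': array([-0.02150457,  0.04174809, -0.01380462]), 'grip_width': 0.08676323336163307}
scene 409.53462941962175 409.53462941962175 316.1808764123586 201.82942405663667 [[ 0.25588095 -0.77408256  0.57906919  1.19147642]
 [ 0.96667499  0.2098598  -0.14662307 -0.10668129]
 [-0.00802499  0.59728975  0.80198538  0.97935925]
 [ 0.          0.          0.          1.        ]] ['image', 'fx', 'fy', 'cx', 'cy', 'cam_to_world']
top 467.4116845165823 467.4116845165823 312.45665983877825 199.19251744328608 [[ 2.59081050e-02  9.90905995e-01 -1.32038176e-01  3.71454633e-01]
 [-9.99655956e-01  2.62214987e-02  6.35034843e-04  3.62840530e-02]
 [ 4.09149868e-03  1.31976296e-01  9.91244428e-01  1.44921284e+00]
 [ 0.00000000e+00  0.00000000e+00  0.00000000e+00  1.00000000e+00]] ['image', 'fx', 'fy', 'cx', 'cy', 'cam_to_world']
wrist 313.97970845467825 313.97970845467825 322.8625288008222 196.87792040313883 [[ 0.24699441  0.92859394  0.27696038  0.23740676]
 [-0.96901608  0.23706351  0.06934501 -0.60991479]
 [-0.00126384 -0.28550689  0.95837582  0.3831911 ]
 [ 0.          0.          0.          1.        ]] ['image', 'fx', 'fy', 'cx', 'cy', 'cam_to_world']
```

View pics/top0.png

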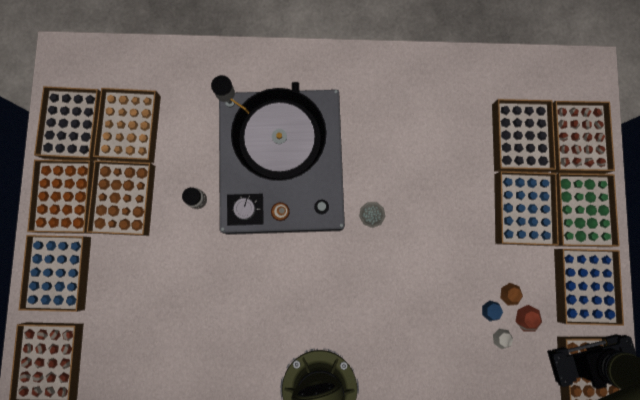

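View pics/scene0.png

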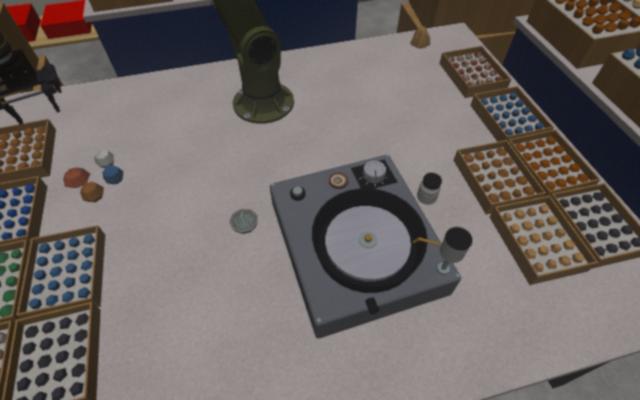

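The top view shows the dial near (244,208), the slab (281,211), the button (321,207), the geode (372,214) and the jar (194,197). The scene view shows the dial near (375,172) and the button (297,192). Next I zoom in and locate them.

```bash
cat > h.py <<'E'
import numpy as np,cv2
from cell import env
def ray(c,u,v,z):
    T=c["cam_to_world"]; d=T[:3,:3]@np.array([(u-c["cx"])/c["fx"],-(v-c["cy"])/c["fy"],-1]); o=T[:3,3]
    return o+d*(z-o[2])/d[2]
def proj(c,p):
    T=c["cam_to_world"]; q=T[:3,:3].T@(np.asarray(p)-T[:3,3])
    return np.array([c["cx"]+c["fx"]*q[0]/-q[2],c["cy"]+c["fy"]*q[1]/q[2]])
E
python3 - <<'E'
from h import *
c=env.read_camera("top");im=c["image"][:,:,::-1]
cr=im[180:240,215:345]; a=cv2.resize(cr,None,fx=6,fy=6,interpolation=cv2.INTER_CUBIC)
s=env.read_camera("scene")["image"][:,:,::-1]
b=cv2.resize(s[150:210,270:400],None,fx=6,fy=6,interpolation=cv2.INTER_CUBIC)
cv2.imwrite("pics/z1.png",np.clip(a*1.5,0,255).astype(np.uint8)[:300]);cv2.imwrite("pics/z2.png",np.clip(b*1.3,0,255).astype(np.uint8))
for n,(u,v),z in [("dial",(244,208),.138),("btn",(321.5,207),.132),("slab",(281,211),.117),("FL",(220,232),.11),("FR",(344,229),.11),("BR",(339,90),.11)]:
    print(n,ray(c,u,v,z).round(4))
E
```

```text
dial [0.5159 0.2279 0.138 ]
btn [0.5253 0.0092 0.132 ]
slab [0.5124 0.1246 0.117 ]
FL [0.4482 0.2974 0.11  ]
FR [ 0.4661 -0.0572  0.11  ]
BR [ 0.8805 -0.0352  0.11  ]
```

View pics/z1.png

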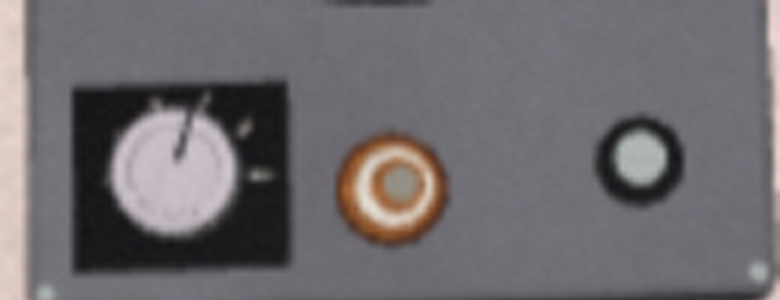

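View pics/z2.png

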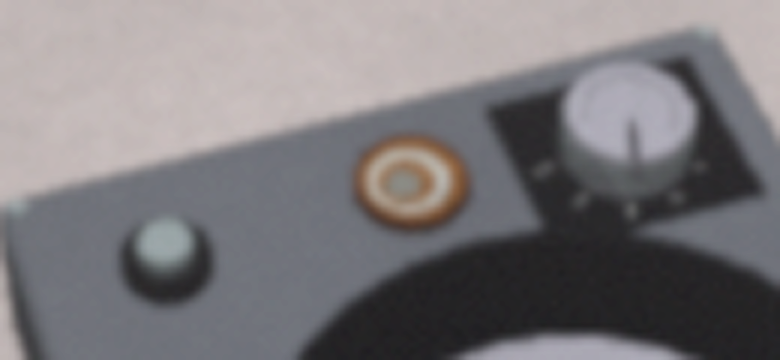

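```bash
python3 -m pendant '[0.5,0.5,0.5,0,0,-0.3,0, 0.9,0.9,0.5,0,0,-0.3,0, 0.9,0.9,0.5,0,0,-0.3,0, 0.9,0.9,0.2,0,0,-0.3,0, 0.9,0.9,0,0,0,0,0, 0.9,0.9,0,0,0,0,0, 0.9,0.9,0,0,0,0,0, 0.9,0.9,0,0,0,0,0, 0.8,0.9,0,0,0,0,0, 0.5,1,0,0,0,0,0]' 20; python3 - <<'E'
from h import *
def blob(c,box,f):
    x0,y0,x1,y1=box; m=f(c["image"][y0:y1,x0:x1].astype(int)).astype(np.uint8)
    n,l,s,ce=cv2.connectedComponentsWithStats(m); i=1+np.argmax(s[1:,4]); return ce[i]+[x0,y0],s[i]
t=env.read_camera("top");s=env.read_camera("scene")
br=lambda th:(lambda a:a.min(2)>th)
for n,c,bd,bb in (("top",t,(228,195,262,223),(312,197,332,218)),("scene",s,(362,158,388,180),(290,182,306,200))):
    print(n,c["image"][bd[1]:bd[3],bd[0]:bd[2]].max((0,1)),c["image"][bb[1]:bb[3],bb[0]:bb[2]].max((0,1)))
    p,st=blob(c,bd,br(105)); print("dial",p,st,ray(c,*p,.138).round(4))
    p,st=blob(c,bb,lambda a:a[:,:,1]>110); print("btn",p,st,ray(c,*p,.132).round(4))
E
```

```text
time_s: 1.5
tool_pos: [0.4858, -0.2803, 0.2903]
tool_rot: [-90.0, 0.0, -177.6]
force: [0.6, 0.0, -0.1]
grip_width: 0.0018
top [150 143 149] [131 136 134]
dial [243.41447368 208.34868421] [  6   4  20  20 304] [0.5149 0.2295 0.138 ]
btn [321.29166667 205.85416667] [ 6  5  8  8 48] [0.5285 0.0099 0.132 ]
scene [156 148 152] [128 137 138]
dial [373.59333333 167.20666667] [  0   0  24  19 300] [0.5111 0.2286 0.138 ]
btn [297.02040816 189.71428571] [ 3  4  9  8 49] [0.5279 0.0096 0.132 ]
```

Dial at (0.515, 0.229) and button at (0.528, 0.010). They are 219.7 mm apart against 220 expected, and the yaw is about 3.4°. The dial is in position 3. Moving over now.

```bash
python3 -m pendant '[0,1,0,0,0,0,0, 0,1,0,0,0,0,0, 0,1,0,0,0,0,0, 0,1,0,0,0,0,0, 0,1,0,0,0,0,0, 0,1,0,0,0,0,0, 0,1,0,0,0,0,0, 0,1,0,0,0,0,0, 0,1,0,0,0,0,0, 0,1,0,0,0,0,0]';  python3 -m pendant '[0,1,-0.2,0,0,0,0, 0,1,-0.3,0,0,0,0, 0,0.2,-0.5,0,0,0,0, 0,0,-0.5,0,0,0,0, 0,0,0,0,0,0,0]'; python3 - <<'E'
from h import *
c=env.read_camera("wrist");cv2.imwrite("pics/w1.png",c["image"][:,:,::-1])
print(proj(c,[.515,.229,.138]),proj(c,env.get_obs()["tool_pos"]),c["cam_to_world"][:3,3])
E
```

```text
time_s: 2.85
tool_pos: [0.4847, 0.1186, 0.2907]
tool_rot: [-90.0, 0.0, -177.7]
force: [0.3, -0.4, -0.5]
grip_width: 0.0008
time_s: 3.48
tool_pos: [0.4839, 0.2052, 0.2292]
tool_rot: [-89.9, -0.2, -177.7]
force: [0.1, -0.8, -0.1]
grip_width: 0.0006
[295.20470844 163.581892  ] [322.79199375 249.43864961] [0.56354845 0.20881061 0.39060446]
```

View pics/w1.png

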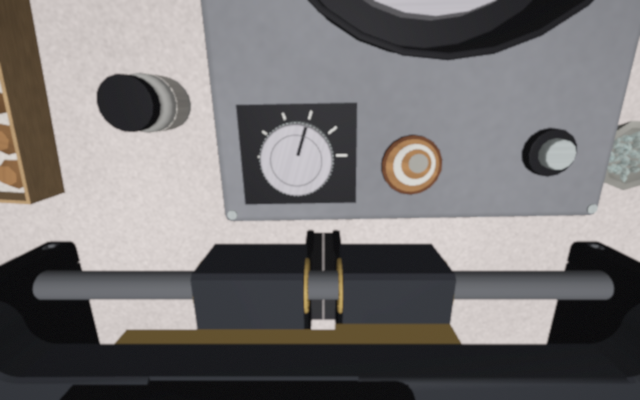

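The wrist view shows the dial at about (297,158), with the pointer on the 4th bar (309,115), so position 3 is confirmed. The next bar is at (333,130), the button at (557,154), and the fingertips near (323,245).

```bash
python3 - <<'E'
from h import *
c=env.read_camera("wrist");g=c["image"].min(2)
for n,(x0,y0,x1,y1),th,z in (("dial",(262,121,332,200),105,.138),("btn",(535,135,585,175),105,.132)):
    m=(g[y0:y1,x0:x1]>th).astype(np.uint8);m=cv2.morphologyEx(m,cv2.MORPH_CLOSE,np.ones((7,7)));m=cv2.morphologyEx(m,cv2.MORPH_OPEN,np.ones((7,7)))
    k=max(cv2.findContours(m,0,2)[0],key=cv2.contourArea);e=cv2.fitEllipse(cv2.convexHull(k));p=np.array(e[0])+[x0,y0]
    print(n,p,e[1],ray(c,*p,z).round(4),e[1][0]/c["fx"]*(c["cam_to_world"][2,3]-z)*1000)
E
```

```text
dial [296.54388809 157.36190033] (78.7970962524414, 83.4853744506836) [0.5208 0.2284 0.138 ] 63.72710595877043
btn [574.58110046 155.27181625] (40.74882888793945, 62.28913879394531) [ 0.5306 -0.0022  0.132 ] 33.734282126971145
```

```bash
python3 -m pendant '[0.25,0.4,-0.5,0,0,0,0, 0,0,-0.6,0,0,0,0, 0,0,-0.6,0,0,0,0, 0,0,-0.2,0,0,0,0, 0,0,0,0,0,0,0, 0,0,0,0,0,0,0]'; python3 - <<'E'
from h import *
o=env.get_obs();print(o["qpos"].round(1),o["force"],o["tool_pos"])
c=env.read_camera("wrist");cv2.imwrite("pics/w2.png",c["image"][:,:,::-1])
print(proj(c,[.517,.229,.138]),proj(c,o["tool_pos"]))
E
```

```text
time_s: 4.32
tool_pos: [0.4955, 0.2224, 0.1559]
tool_rot: [-90.0, 0.1, -177.7]
force: [0.3, -0.3, 0.8]
grip_width: 0.0004
[  16.4   12.8  -48.6  102.2   10.3   69.4 -122.7] [ 0.27414048 -0.27584022  0.75295495] [0.49551872 0.22241871 0.15592699]
[313.73845541 203.41435456] [323.29551085 249.66162576]
```

View pics/w2.png

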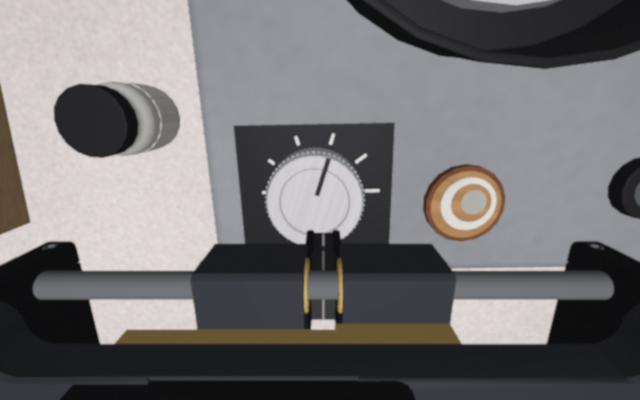

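The fingertips stand over the front lip at about (323,245), and the dial centre is near (315,202), matching the projection. Descending in small steps.

```bash
python3 -m pendant '[-0.05,-0.1,-0.3,0,0,0,0, 0,0,-0.06,0,0,0,0, 0,0,0,0,0,0,0, 0,0,0,0,0,0,0]'; python3 -m pendant '[0,0,-0.06,0,0,0,0, 0,0,0,0,0,0,0, 0,0,0,0,0,0,0]'
```

```text
time_s: 4.88
tool_pos: [0.4928, 0.2183, 0.1403]
tool_rot: [-90.0, 0.0, -177.7]
force: [0.0, -0.6, 1.1]
grip_width: 0.0003
time_s: 5.25
tool_pos: [0.4929, 0.2184, 0.1384]
tool_rot: [-90.0, 0.0, -177.7]
force: [-0.9, 0.3, 5.2]
grip_width: 0.0008
```

```bash
python3 -m pendant '[0,0,-0.02,0,0,0,0, 0,0,0,0,0,0,0, 0,0,0,0,0,0,0]'
```

```text
time_s: 5.62
tool_pos: [0.4929, 0.2184, 0.1383]
tool_rot: [-90.0, 0.0, -177.7]
force: [-2.9, -1.5, 9.3]
grip_width: 0.0002
```

```bash
python3 -m pendant '[-0.02,0.06,0,0,0,0,0, -0.015,0.06,0,0,0,0,0, -0.01,0.06,0,0,0,0,0, -0.005,0.06,0,0,0,0,0, 0,0,0,0,0,0,0]'; python3 - <<'E'
from h import *
c=env.read_camera("wrist");cv2.imwrite("pics/w3.png",cv2.resize(c["image"][100:260,200:420,::-1],None,fx=3,fy=3))
E
```

```text
time_s: 6.25
tool_pos: [0.4918, 0.2284, 0.1383]
tool_rot: [-90.0, 0.2, -177.7]
force: [0.3, -0.1, 7.9]
grip_width: 0.0004
```

View pics/w3.png

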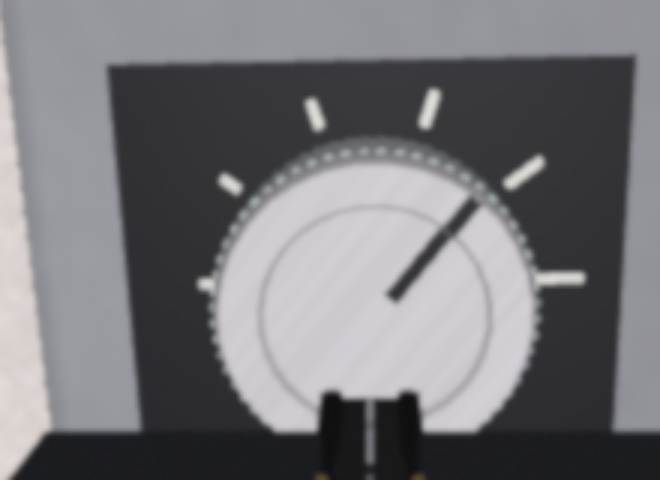

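The pointer, with its tip at (475,205) in the crop, is past half way to the next bar at (525,172), about 24° turned. It needs another 12° or so, which is about 5 mm.

```bash
python3 -m pendant '[0.005,0.06,0,0,0,0,0, 0.01,0.06,0,0,0,0,0, 0,0,0,0,0,0,0, 0,0,0.3,0,0,0,0, 0,0,0.7,0,0,0,0, 0,0,0.5,0,0,0,0, 0,0,0,0,0,0,0]'; python3 - <<'E'
from h import *
c=env.read_camera("wrist");cv2.imwrite("pics/w4.png",cv2.resize(c["image"][80:240,200:420,::-1],None,fx=3,fy=3))
E
```

```text
time_s: 7.18
tool_pos: [0.4922, 0.233, 0.1986]
tool_rot: [-90.0, 0.2, -177.7]
force: [-0.0, 0.9, -0.2]
grip_width: 0.0004
```

View pics/w4.png

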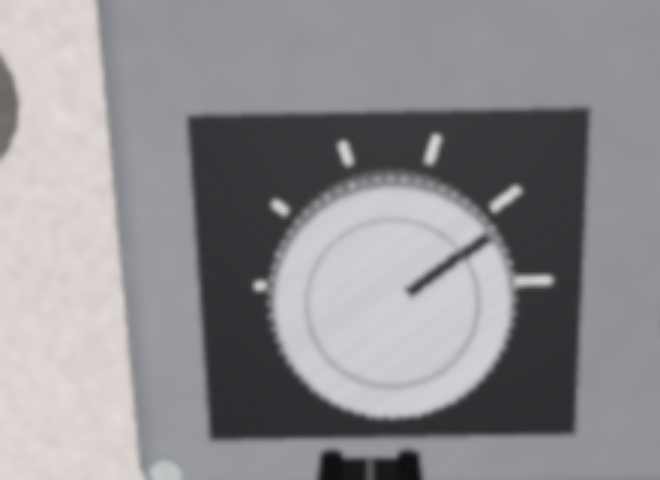

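The dial is clear of the finger. The pointer runs from (407,293) to (490,237) in the crop, near the 5th bar (505,198). I'll check the angle numerically.

```bash
python3 - <<'E'
from h import *
c=env.read_camera("wrist")
f=lambda u,v,z:ray(c,200+u/3,80+v/3,z)
a,b=f(407,293,.136),f(490,237,.138); d=b-a
w=np.arctan2(-.0132,.2193) # polisher +y dir: (x,y)=(-.0132,.2193)
yaw=np.degrees(np.arctan2(.0132,.2193))
ang=np.degrees(np.arctan2(d[0],d[1])) # clockwise from world +y
print(a,b,"dial deg",ang+yaw,yaw)
for t in [(435,149),(346,153),(506,199),(534,281),(281,208)]:
    p=f(*t,.1105)-np.array([.517,.2286,.1105]); print(np.degrees(np.arctan2(p[0],p[1]))+yaw)
E
```

```text
[0.51938177 0.22449236 0.136     ] [0.53415862 0.20569477 0.138     ] dial deg 145.27355273874696 3.4445640752176327
110.47069246621356
73.04711268823667
146.27550621523278
181.70616262604327
35.52150077480915
```

The dial measures 145.3° against the bar's 146.3° (nominal 144°), so it rests in position 4. Now the button.

```bash
python3 -m pendant '[0.1,-0.6,0,0,0,0,0, 0.2,-1,0,0,0,0,0, 0.2,-1,0,0,0,0,0, 0.2,-1,0,0,0,0,0, 0.2,-1,0,0,0,0,0, 0,-0.7,0,0,0,0,0, 0,-0.28,0,0,0,0,0, 0,0,-0.6,0,0,0,0, 0,0,-0.4,0,0,0,0, 0,0,0,0,0,0,0]'; python3 - <<'E'
from h import *
c=env.read_camera("wrist");cv2.imwrite("pics/w5.png",cv2.resize(c["image"][:,:,::-1],None,fx=1,fy=1))
o=env.get_obs();print(o["tool_pos"],proj(c,[.5282,.0098,.132]),proj(c,o["tool_pos"]))
E
```

```text
time_s: 8.52
tool_pos: [0.5259, 0.0103, 0.1554]
tool_rot: [-90.0, -0.2, -177.6]
force: [-0.4, 0.2, 0.6]
grip_width: 0.0006
[0.52678797 0.01023083 0.15645048] [324.15798675 229.88569908] [323.44401801 249.14077693]
```

View pics/w5.png

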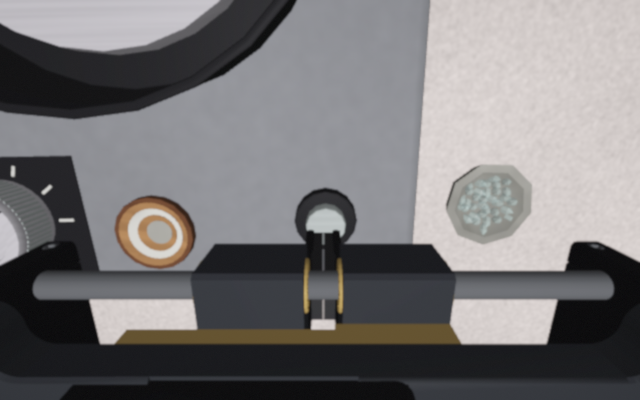

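The button (325,227) lies straight under the fingertips and is centred sideways. Pressing.

```bash
python3 -m pendant '[0.03,0,-0.4,0,0,0,0, 0,0,-0.15,0,0,0,0, 0,0,-0.06,0,0,0,0, 0,0,-0.06,0,0,0,0, 0,0,-0.06,0,0,0,0, 0,0,0,0,0,0,0, 0,0,0,0,0,0,0]'
```

```text
time_s: 9.45
tool_pos: [0.5284, 0.0094, 0.128]
tool_rot: [-90.0, -0.0, -177.7]
force: [-3.7, 0.2, 4.3]
grip_width: 0.0004
```

```bash
python3 -m pendant '[0,0,-0.05,0,0,0,0, 0,0,-0.03,0,0,0,0, 0,0,0,0,0,0,0, 0,0,0,0,0,0,0]'
```

```text
time_s: 9.95
tool_pos: [0.5286, 0.0094, 0.1263]
tool_rot: [-89.9, 0.0, -177.7]
force: [-6.1, -0.5, 14.7]
grip_width: 0.0001
```

```bash
python3 -m pendant '[0,0,-0.02,0,0,0,0, 0,0,0,0,0,0,0, 0,0,0,0,0,0,0]'; python3 -m pendant '[0,0,0.3,0,0,0,0, 0,0,0.7,0,0,0,0, 0,0,1,0,0,0,0, -0.5,0,0.5,0,0,0,0, -0.5,0,0,0,0,0,0, 0,0,0,0,0,0,0, 0,0,0,0,0,0,0]'; python3 - <<'E'
from h import *
c=env.read_camera("wrist");cv2.imwrite("pics/w6.png",c["image"][:,:,::-1])
t=env.read_camera("top")["image"];cv2.imwrite("pics/t6.png",cv2.resize(t[170:240,180:390,::-1],None,fx=3.7,fy=3.7,interpolation=2))
E
```

```text
time_s: 10.32
tool_pos: [0.5287, 0.0094, 0.1262]
tool_rot: [-89.9, 0.0, -177.7]
force: [-8.6, -0.0, 18.8]
grip_width: 0.0003
time_s: 11.2
tool_pos: [0.4891, 0.0091, 0.2236]
tool_rot: [-90.0, 0.0, -177.7]
force: [0.0, -0.6, 0.2]
grip_width: 0.0004
```

View pics/w6.png

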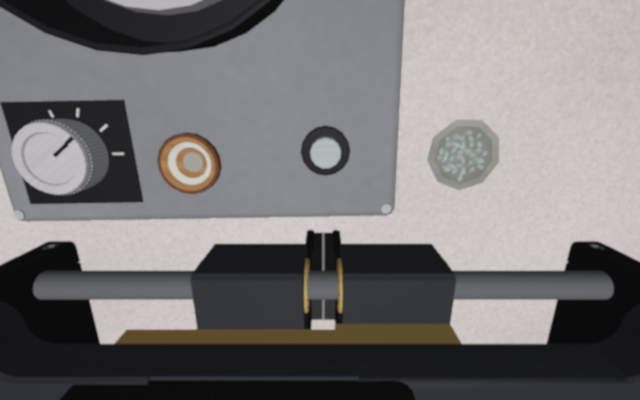

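View pics/t6.png

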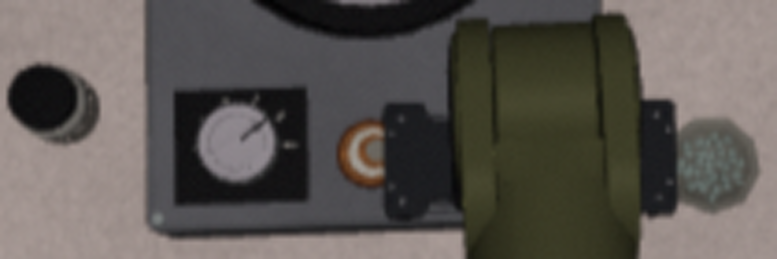

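The button (326,152) is back up. In the top view the pointer points at the 5th bar. The slab, jar and geode are in place, and the arm is clear.

```bash
python3 -c "
from cell import env
print(env.sign_off(), env.get_obs()['time_s'])"
```

```text
the job is handed in; nothing more can be done
the job is handed in; nothing more can be done
```

I turned the speed dial one click clockwise and then pressed and released the start button. The job was handed in at about 11.4 s.

- **Dial:** I pressed the closed fingertips on the front lip with about 8–9 N and rubbed it round from position 3 to position 4, then lifted clear. With the finger off, the pointer measured 145.3°. The bar for that position measured 146.3°, and the nominal angle is 144°.
- **Start button:** I pressed it until it stopped moving. The tip went down to 126.2 mm, where fully in should be 126 mm, and pushing from 14.7 to 18.8 N moved it only 0.1 mm further. I then let it go. The wrist picture shows it released, but I judged that by eye.
- **Bystanders:** The slab, jar and geode look unmoved in the last pictures, and the arm never came near them. I did not measure their positions again.
- **Disagreements:** My first wrist-camera fix of the dial was about 6 mm off the top camera in x, and the first button fix was about 12 mm off in y. Both outlines probably took in the side of the part. I used 0.517 m for the dial's x and the top and scene cameras' fix for the button, and the later close-up pictures agreed with both.

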